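# Open the clamped varnish flask with the unknown thread

## Robot

A 6-joint arm with a two-finger parallel gripper is mounted at the origin on the work surface. World frame = base frame: x ahead of the robot, y to its left, z up, the work surface at z = 0. Lengths are in m, angles in rad, forces in N, time in s.
With the tool pointing down it reaches from about 0.35 to 0.975 m from the base axis. Payload 4.9 kg.
Tool frame: the origin (TCP) lies on the centre line of the jaws, within the pads' length; the fingertips stand manip.tcp_to_tips ahead of it and the grasp point (between the pads) is the TCP (manip.tcp_to_tips is the distance from the TCP to the fingertips, in m); y points along the fingers, z is the direction in which the jaws open and shut, and the axes are right-handed (so a half turn about y gives the same grasp; the last joint's range is limited). The gripper opens to 85 mm and grips with 20 to 120 N. Pads are 22 mm wide; open, the fingers measure 114 mm over their backs; the gripper's body (76 mm by 85 mm) begins 54 mm behind the grasp point. The pads swing forward as they close: fully open they stand 13 mm farther back than shut.
Start: joints at [-1.26, 0.053, 1.613, -0, 1.476, -0.119], TCP at [0.26, -0.568, 0.25] pointing down, gripper open.
Joint ranges: [-3.01, 3.01], [-1.01, 2.22], [0.06, 2.58], [-1.02, 4.17], [0.09, 2.62], [-3.14, 3.14]. Speed limits (rad/s): [2.57, 2.57, 3.14, 3.14, 3.14, 3.14].

## Interface

Orientations are given as a unit quaternion [w, x, y, z].
In Python, from plant import manip gives the robot as it stands.
- The arm moves only by the tool apply_moves, never from a script. Its argument "moves" is a list of rows, each a list of 7 numbers: the gripper's target within -1 to 1 (shut at 1, half-way at 0, fully open at -1), then the shift along the tool's x, y, z in mm, then the turn, a rotation vector about the tool's x, y, z in degrees. A call has 1 to 20 rows; each row shifts and turns the commanded pose from where the row before left it, along the tool's axes as they then stand; what a row does not reach is not made up. A row lasts 1/10 s, in which the tool goes at most 50 mm and 8.59 degrees, less where a joint would pass 70% of its speed; a pose out of reach is approached as far as the arm can. A call with a gripper value outside its range is refused whole. The fingers move at their own pace and stop on an object; the grip force is fixed at half the most. Time passes only in rows, so rows that do not move let the fingers close. It gives the time, the measured TCP pose, the force and the opening at its end, in the units of the state.
- manip.state(): the state, without advancing time (a new reading comes with each control period).
- manip.grab_frame(name): name is "scene" or "top" or "wrist"; returns the picture (420x560x3 uint8, blue, green, red); there is no depth.
- manip.calibration(name): a dict with "mtx" (3x3 intrinsics, pixels), "distortion" ([k1, k2, p1, p2, k3] as OpenCV has them; the pictures are not rectified), "T" (4x4, takes a point from camera to world coordinates); the wrist camera has in their place "T_tool_cam" (4x4, takes a point from camera to tool coordinates, whose origin is the TCP and whose axes are the tool frame's). Camera axes: x right, y down, z forward; pixel columns grow to the right and rows downward; lengths in m; the calibration is good to about 2 mm. A picture is of the moment at which its call begins: read the wrist's pose just before it. calibration takes no time and is no camera call.
- manip.job_done(): hands the job in, once; it reports no verdict.
The state is a dict: "time": time; "joint_pos": joint angles; "joint_vel": joint speeds; "joint_efforts": joint torques, N m; "tool_pos": TCP position; "tool_rot": TCP orientation; "contact_force": force on the tool from outside, world axes, zero at the start; "ft_torque": the same for the moment, N m; "gripper_width": opening from 0.0 (shut) to 1.0 (fully open).
Only numpy, scipy, OpenCV 4.12 (cv2) and the standard library are available. Lean on these libraries where they do the work, as an engineer would, in place of code of your own. Each camera call takes 0.05 s, during which the arm holds its last target. There are 200 camera calls.

## Task

Lift the loose cover off the clamped flask that wears one and set it, open side down and without dropping it, into the round wooden holder. Then unscrew the black cap underneath: these flasks come with either a right-hand or a left-hand quarter-turn thread, so try both ways and find which one loosens it. Lift the cap off and finish while still holding it in the gripper, level, at least 5 cm above its seat on the flask; leave everything else on the table where it stands.

Things in the scene. Friction and masses are not known exactly. Their poses are not given: they have to be found in the camera images.
- flask: fixed aluminium flask, 68 mm across, clamped upright in a 110 mm square steel base plate with a black clamp screw; origin at the centre of the plate's underside, on the table. Its flat shoulder is 135 mm above the table; from its centre an 18 mm thick neck rises 27 mm, hidden by the cap. The second flask, at the far left, wears no cover (170 mm tall) and is not part of the job
- flask_seat (a point): centre of the flask's flat shoulder, 135 mm above the table. Cap and cover both stand on it. Quarter-turn thread: turned the wrong way the cap meets a hard stop within 20 degrees; turned the right way it goes easily and, 60 to 65 degrees from its start, is free to lift straight up (hard stop at about 115 degrees)
- cover: loose grey plastic cover, an upside-down cup 56 mm across outside, 50 mm across inside, 50 mm tall, 4 mm thick at the top, closed top; stands over the cap on the flask's shoulder with nothing fastening it. Origin at the centre of its open underside, z up
- cap: round black ribbed screw cap, 40 mm across, 34 mm tall, about 50 g, under the cover, seated on the flask's shoulder, concentric with the flask. Origin at the centre of its underside, z up, x turns with the cap. Its thread is right-hand or left-hand, differing from start to start, and this cannot be seen. It does not rise while turning; until loose it is held down firmly with 2 mm of play
- holder_seat (a point): centre of the holder's inner floor, 8 mm above the table
- holder: fixed round wooden holder, a shallow open dish 76 mm across and 18 mm tall, with a recess 64 mm across whose floor is 8 mm above the table; origin at the centre of its underside
- palette_knife: bystander, loose: palette knife lying flat: black round handle 16 mm thick to -x of its origin, thin steel blade to +x, 255 mm long in all, up to 16 mm high; origin at the handle-blade joint, underside
- tub: bystander, loose: open white mixing tub, 100 mm across, 75 mm tall; origin at the centre of its underside
- paint_jar: bystander, loose: closed jar of paint, 60 mm across, 60 mm tall; origin at the centre of its underside
- paint_bottle: bystander, loose: slim paint bottle, 44 mm across, 110 mm tall; origin at the centre of its underside
- varnish_tin: bystander, loose: steel tin, 72 mm across, 80 mm tall; origin at the centre of its underside
- brush_mug: bystander, loose: white mug, 80 mm across and 90 mm tall, with three brushes standing in it, 200 mm to their tips; origin at the centre of its underside

How it is judged:
On the way:
1. the cover stands in the holder, open side down, released (horizontal distance between cover and holder_seat below 0.008 m and z of cover in the frame of holder_seat between -0.004 and 0.004 m and angle between cover's own z axis and vertical below 0.1 rad and linear speed of cover below 0.03 m/s and contact force between the fingers and cover below 0.1 N), for 0.2 s.
At the end, for the whole second after the job is handed in: The cover stands in the holder's recess (within 8 mm of its centre, down on its floor within 4 mm, upright within 0.1 rad, released and at rest), and the gripper's fingers hold the cap still, with its underside more than 40 mm above its seat on the flask, tilted less than 0.35 rad (all of step 1 and z of cap in the frame of flask_seat above 0.04 m and angle between cap's own z axis and vertical below 0.35 rad and contact force between the fingers and cap above 1 N and linear speed of cap below 0.03 m/s); the arm keeps its last pose, push and grip.
It fails at once if the cover is dropped (falls faster than 0.6 m/s out of the fingers) (linear speed of cover above 0.6 m/s and contact force between the fingers and cover below 0.1 N).
It fails at once if a bystander is moved by more than 30 mm (distance of any of palette_knife, tub, paint_jar, paint_bottle, varnish_tin, brush_mug from where it was at the start of the episode above 0.03 m).
It fails at once if a bystander is tipped by more than 0.4 rad (angle between any of palette_knife, tub, paint_jar, paint_bottle, varnish_tin, brush_mug's own z axis and vertical above 0.4 rad).
It also fails if it takes over 67 s, if anything falls off the work surface, if the arm or the gripper's body presses on something with over 40 N, if the wrist force passes 120 N, or if a joint passes its speed limit or range.

## Working session

There is one attempt and no reset: what is moved stays moved. The work goes in short steps, Python scripts to look and compute and a tool call to move; the robot and the scene stay as the last step left them, time stands still between calls to the robot, and variables do not carry over. Pictures are saved under pics/ and viewed, about 8 in all and at most 12, crops included, and the job is handed in when it is done.

Besides the shell and the picture viewer there is one more tool, called after "Emit:" in YAML: its name, and indented under it one key for each argument. apply_moves: Moves the arm, as the interface text tells. Its arguments: {"type":"object","properties":{"moves":{"type":"array","items":{"type":"array","items":{"type":"number"}}}},"required":["moves"]}

```bash
mkdir -p pics; ls
python3 - <<'E'
from plant import manip
import cv2,numpy as np
s=manip.state(); print({k:np.round(v,3) for k,v in s.items()}); print(manip.tcp_to_tips)
for n in("top","scene"):
    cv2.imwrite(f"pics/{n}0.png",manip.grab_frame(n)); c=manip.calibration(n); print(n,{k:np.round(v,3).tolist() for k,v in c.items()})
print(np.round(manip.calibration("wrist")["T_tool_cam"],3))
E
```

```text
pics
{'time': np.float64(0.0), 'joint_pos': array([-1.26 ,  0.053,  1.614,  0.   ,  1.476, -0.119]), 'joint_vel': array([-0.002, -0.001, -0.002, -0.002, -0.001,  0.   ]), 'joint_efforts': array([ 1.0000e-03, -3.9369e+01, -3.7018e+01, -0.0000e+00,  7.0000e-03,
       -0.0000e+00]), 'tool_pos': array([ 0.26 , -0.568,  0.249]), 'tool_rot': array([ 0.151, -0.151,  0.692, -0.69 ]), 'contact_force': array([ 0.609, -0.064,  0.616]), 'ft_torque': array([ 0.023, -0.025, -0.027]), 'gripper_width': np.float64(1.003)}
0.019
top {'mtx': [[399.307, 0.0, 280.219], [0.0, 399.307, 205.888], [0.0, 0.0, 1.0]], 'distortion': [-0.004, 0.0, 0.0, 0.0, 0.0], 'T': [[-0.003, -0.99, 0.141, 0.406], [-1.0, 0.002, -0.008, 0.008], [0.008, -0.141, -0.99, 1.295], [0.0, 0.0, 0.0, 1.0]]}
scene {'mtx': [[397.525, 0.0, 277.089], [0.0, 397.525, 204.017], [0.0, 0.0, 1.0]], 'distortion': [-0.056, 0.0, 0.0, 0.0, 0.0], 'T': [[-0.417, 0.631, -0.654, 1.319], [0.909, 0.277, -0.312, 0.356], [-0.015, -0.725, -0.689, 0.89], [0.0, 0.0, 0.0, 1.0]]}
[[ 0.     0.946  0.324 -0.083]
 [-0.001 -0.324  0.946 -0.122]
 [ 1.    -0.001  0.    -0.001]
 [ 0.     0.     0.     1.   ]]
```

View pics/top0.png

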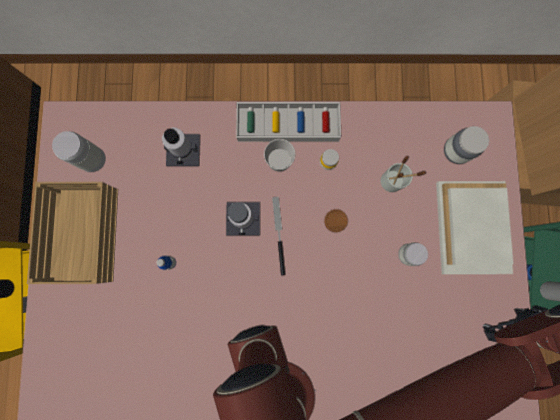

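View pics/scene0.png

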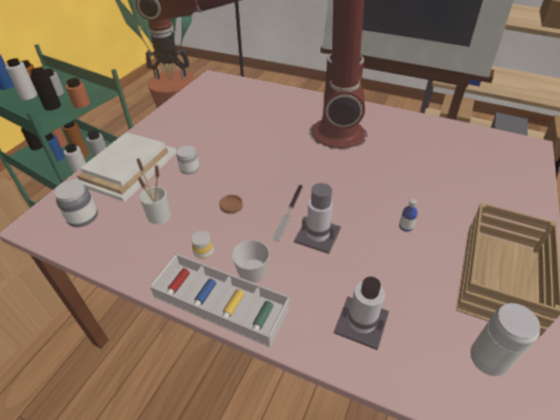

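Top view: the covered flask is at about (239,213) on its plate (243,219), the holder is at (336,220), and the knife lies between them at (280,235). The capless-cover flask is at (175,140). The scene view shows the covered flask at (319,205) and the holder at (231,204).

```bash
cat > h.py <<'E'
from plant import manip
import cv2,numpy as np
from scipy.spatial.transform import Rotation as R
def tool_T():
    s=manip.state();q=s["tool_rot"];T=np.eye(4);T[:3,:3]=R.from_quat([*q[1:],q[0]]).as_matrix();T[:3,3]=s["tool_pos"];return T
def cast(c,T,uv,z):
    p=cv2.undistortPoints(np.array([[uv]],float),c["mtx"],c["distortion"])[0,0]
    d=T[:3,:3]@[p[0],p[1],1];o=T[:3,3];return o+d*(z-o[2])/d[2]
E
python3 - <<'E'
from h import *
im=cv2.imread("pics/top0.png");sc=cv2.imread("pics/scene0.png")
a=cv2.resize(im[180:260,200:360],None,fx=5,fy=5,interpolation=2)[:, :800]
cv2.imwrite("pics/c.png",np.vstack([cv2.resize(im[185:255,215:355],(780,390),interpolation=2)]))
c=manip.calibration("top");c2=manip.calibration("scene")
hsv=cv2.cvtColor(im,cv2.COLOR_BGR2HSV)
m=((hsv[...,0]<20)&(hsv[...,1]>120)).astype(np.uint8);m[:180]=0;m[260:]=0;m[:,:310]=0;m[:,365:]=0
M=cv2.moments(m,True);uv=(M["m10"]/M["m00"],M["m01"]/M["m00"]);print("holder",uv,M["m00"],cast(c,c["T"],uv,.014))
for r in (225,): print(im[200:240:3,243].tolist())
m=(im.max(2)<100).astype(np.uint8);m[:195]=0;m[242:]=0;m[:,:220]=0;m[:,266:]=0
k=max(cv2.findContours(m,0,2)[0],key=cv2.contourArea);rr=cv2.minAreaRect(k);print("plate",rr,cast(c,c["T"],rr[0],.012))
E
```

```text
holder (335.5558375634518, 220.41624365482232) 394.0 [ 0.54038981 -0.18100033  0.014     ]
[[123, 126, 161], [95, 93, 93], [88, 81, 78], [87, 83, 82], [90, 85, 83], [93, 90, 90], [89, 87, 86], [68, 64, 67], [132, 128, 132], [74, 68, 75], [72, 68, 67], [25, 18, 24], [112, 115, 146], [123, 128, 161]]
plate ((242.5, 218.5), (33.0, 33.0), 90.0) [0.54743413 0.11942589 0.012     ]
```

View pics/c.png

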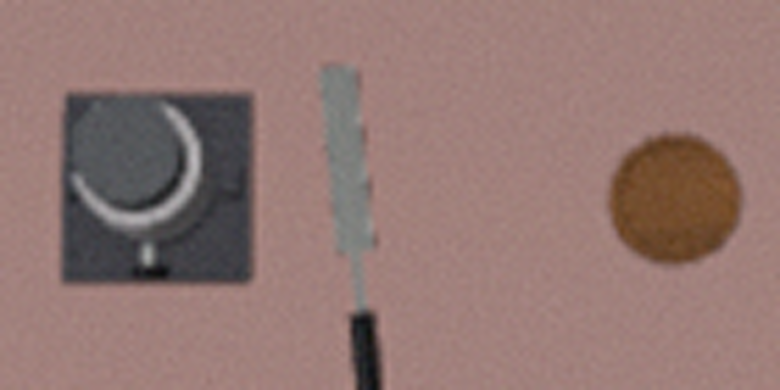

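Run:
```python
from h import *
c=manip.calibration("top")
print("cover",cast(c,c["T"],(236.9,211.9),.185),"plate z0",cast(c,c["T"],(242.5,218.5),.0))
# where shoulder should be
T=tool_T();print(T.round(3))
d=np.array([.547,.12,.27])-T[:3,3];print((T[:3,:3].T@d*1000).round())
print(manip.calibration("wrist")["mtx"],manip.calibration("wrist")["distortion"])
```

```text
cover [0.54701427 0.12030586 0.185     ] plate z0 [0.54875447 0.12046523 0.        ]
[[-0.909 -0.001  0.417  0.26 ]
 [-0.417  0.002 -0.909 -0.568]
 [-0.    -1.    -0.002  0.249]
 [ 0.     0.     0.     1.   ]]
[-547.  -20. -506.]
[[312.45782555   0.         275.74924986]
 [  0.         312.45782555 208.45776203]
 [  0.           0.           1.        ]] [0.02281577 0.         0.         0.         0.        ]
```

Emit:
apply_moves:
  moves:
    - [-1,-36,-2,-33.5,0,0,0]
    - [-1,-36,-2,-33.5,0,0,0]
    - [-1,-36,-2,-33.5,0,0,0]
    - [-1,-36,-2,-33.5,0,0,0]
    - [-1,-36,-2,-33.5,0,0,0]
    - [-1,-36,-2,-33.5,0,0,0]
    - [-1,-36,-2,-33.5,0,0,0]
    - [-1,-36,-2,-33.5,0,0,0]
    - [-1,-36,-2,-33.5,0,0,0]
    - [-1,-36,-2,-33.5,0,0,0]
    - [-1,-36,-2,-33.5,0,0,0]
    - [-1,-36,-2,-33.5,0,0,0]
    - [-1,-36,-2,-33.5,0,0,0]
    - [-1,-36,-2,-33.5,0,0,0]
    - [-1,-36,-2,-33.5,0,-8.5,0]
    - [-1,0,0,0,0,-8.5,0]
    - [-1,0,0,0,0,-8.5,0]
    - [-1,0,0,0,0,-8.5,0]
    - [-1,0,0,0,0,-8.5,0]
    - [-1,0,0,0,0,-8.5,0]

```text
time: 2.1
tool_pos: [0.5416, 0.1138, 0.2796]
tool_rot: [0.435, -0.436, 0.557, -0.557]
contact_force: [-0.4, 0.6, 0.6]
gripper_width: 0.998
```

Emit:
apply_moves:
  moves:
    - [-1,0,0,0,0,-8.5,0]
    - [-1,0,0,0,0,-8.5,0]
    - [-1,0,0,0,0,-8.5,0]
    - [-1,0,0,0,0,-8.5,0]
    - [-1,0,0,0,0,0,0]
    - [-1,0,0,0,0,0,0]

```text
time: 2.7
tool_pos: [0.5417, 0.1136, 0.2798]
tool_rot: [-0.577, 0.577, -0.409, 0.408]
contact_force: [-0.1, 0.3, 0.6]
gripper_width: 1.003
```

Run:
```python
from h import *
T=tool_T();print(T.round(3),manip.state()["joint_pos"].round(3))
im=manip.grab_frame("wrist");cv2.imwrite("pics/w1.png",im)
c=manip.calibration("wrist");W=T@c["T_tool_cam"]
for p in([.547,.12,.185],[.547,.12,.135],[.54,-.181,.018]):
    print(cv2.projectPoints(np.array([p]),cv2.Rodrigues(W[:3,:3].T)[0],-W[:3,:3].T@W[:3,3],c["mtx"],c["distortion"])[0].round(1))
```

```text
[[ 0.333 -0.001  0.943  0.542]
 [-0.943 -0.     0.333  0.114]
 [-0.    -1.    -0.001  0.28 ]
 [ 0.     0.     0.     1.   ]] [ 0.072 -0.134  1.745  0.     1.531 -0.267]
[[[286.5 215.6]]]
[[[284.8 196.3]]]
[[[211.4 350.8]]]
```

View pics/w1.png

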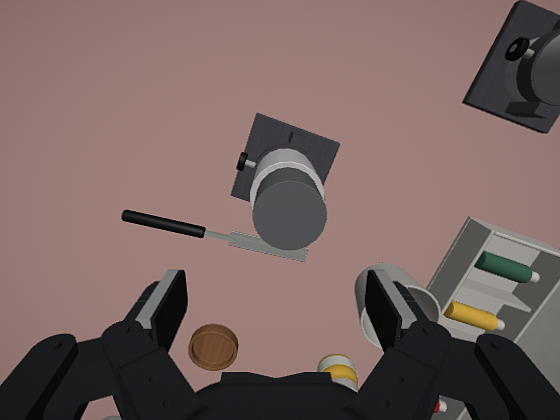

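The wrist view shows the cover top at about (289,214) and the holder at (213,347), both within 4 px of the predictions.

Run:
```python
from h import *
im=cv2.imread("pics/w1.png");c=manip.calibration("wrist");T=tool_T();W=T@c["T_tool_cam"]
h=cv2.cvtColor(im,cv2.COLOR_BGR2HSV)
ref=im[214,289].astype(int);m=(np.abs(im.astype(int)-ref).max(2)<14).astype(np.uint8);m=cv2.morphologyEx(m,2,np.ones((5,5)))
def big(m,p):
    for k in cv2.findContours(m,0,2)[0]:
        if cv2.pointPolygonTest(k,p,False)>=0: return k
k=big(m,(289,214));e=cv2.fitEllipse(cv2.convexHull(k));print(e);p=cast(c,W,e[0],.185);print("cover",p)
hm=((h[...,0]<20)&(h[...,1]>130)).astype(np.uint8);k=big(hm,(213,347));e=cv2.fitEllipse(cv2.convexHull(k));print(e);print("holder",cast(c,W,e[0],.012),cast(c,W,e[0],.018))
print((T[:3,:3].T@(p-T[:3,3])*1000).round(1))
```

```text
((288.829345703125, 210.16851806640625), (72.5669174194336, 81.77001190185547), 176.91026306152344)
cover [0.54728772 0.124559   0.185     ]
((212.94520568847656, 347.1498718261719), (46.113433837890625, 49.44346618652344), 85.29106140136719)
holder [ 0.54097083 -0.17942456  0.012     ] [ 0.54054896 -0.17370619  0.018     ]
[-8.4 95.   8.9]
```

Run:
```python
from h import *
im=cv2.imread("pics/w1.png");c=manip.calibration("wrist");T=tool_T();W=T@c["T_tool_cam"]
g=cv2.medianBlur(cv2.cvtColor(im,cv2.COLOR_BGR2GRAY),5);print(g[166:256:3,289])
print(g[214,240:340:3])
for v in (213,215,217):
  p=cast(c,W,(289,v),.185);print(p,(T[:3,:3].T@(p-T[:3,3])*1000).round(1))
```

```text
[161  75  76  76  76  80  81  82  82  82  81  81  81  81  81  81  81  81
  81  80  81  80  81  80  81  80  80  80 111 121]
[137 137 137 137 107  80  80  80  80  80  80  81  81  81  81  81  81  80
  81  80  81  81  80  80  80  80  81  80  80 132 137 136 136 136]
[0.54817257 0.12252249 0.185     ] [-6.2 95.   9. ]
[0.54871673 0.12104659 0.185     ] [-4.6 95.   9. ]
[0.54926327 0.11956421 0.185     ] [-3.  95.   9.1]
```

Emit:
apply_moves:
  moves:
    - [-1,-4.5,11,8.5,0,0,0]
    - [-1,0,40,0,0,0,0]
    - [-1,0,40,0,0,0,0]
    - [-1,0,20,0,0,0,0]
    - [-1,0,0,0,0,0,0]
    - [1,0,0,0,0,0,0]
    - [1,0,0,0,0,0,0]
    - [1,0,0,0,0,0,0]
    - [1,0,0,0,0,0,0]
    - [1,0,0,0,0,0,0]
    - [1,0,0,0,0,0,0]
    - [1,0,0,0,0,0,0]
    - [1,0,0,0,0,0,0]

```text
time: 4.05
tool_pos: [0.55, 0.121, 0.1719]
tool_rot: [0.579, -0.577, 0.406, -0.409]
contact_force: [0.8, 0.4, 6.6]
gripper_width: 0.636
```

Emit:
apply_moves:
  moves:
    - [1,0,-10,0,0,0,0]
    - [1,0,-20,0,0,0,0]
    - [1,0,-40,0,0,0,0]
    - [1,20,-10,-7.8,0,0,0]
    - [1,40,0,-15.6,0,0,0]
    - [1,40,0,-15.6,0,0,0]
    - [1,40,0,-15.6,0,0,0]
    - [1,40,0,-15.6,0,0,0]
    - [1,40,0,-15.6,0,0,0]
    - [1,40,0,-15.6,0,0,0]
    - [1,20,0,-7.8,0,0,0]
    - [1,0,0,0,0,0,0]
    - [1,0,0,0,0,0,0]
    - [1,0,0,0,0,0,0]

```text
time: 5.45
tool_pos: [0.5395, -0.1786, 0.2493]
tool_rot: [0.578, -0.578, 0.407, -0.407]
contact_force: [0.1, 0.2, -1.2]
gripper_width: 0.637
```

Run:
```python
from h import *
c=manip.calibration("wrist");T=tool_T();W=T@c["T_tool_cam"];print(T.round(3),manip.state()["joint_pos"].round(2),manip.state()["contact_force"])
im=manip.grab_frame("wrist");cv2.imwrite("pics/w2.png",im)
h=cv2.cvtColor(im,cv2.COLOR_BGR2HSV)
hm=((h[...,0]<20)&(h[...,1]>130)).astype(np.uint8)
k=max(cv2.findContours(hm,0,2)[0],key=cv2.contourArea);e=cv2.fitEllipse(cv2.convexHull(k));print(e,cv2.boundingRect(k));p=cast(c,W,e[0],.014);print("holder",p,(T[:3,:3].T@(p-T[:3,3])*1000).round(1))
```

```text
[[ 0.337 -0.     0.942  0.54 ]
 [-0.942  0.001  0.337 -0.179]
 [-0.001 -1.    -0.     0.249]
 [ 0.     0.     0.     1.   ]] [-0.45 -0.08  1.75  0.    1.48 -0.79] [ 0.0977279   0.15758898 -1.23519374]
((276.9079895019531, 179.65103149414062), (62.915016174316406, 63.78414535522461), 5.147127151489258) (246, 148, 63, 64)
holder [ 0.54062504 -0.18071475  0.014     ] [  2.5 235.3   0.3]
```

View pics/w2.png

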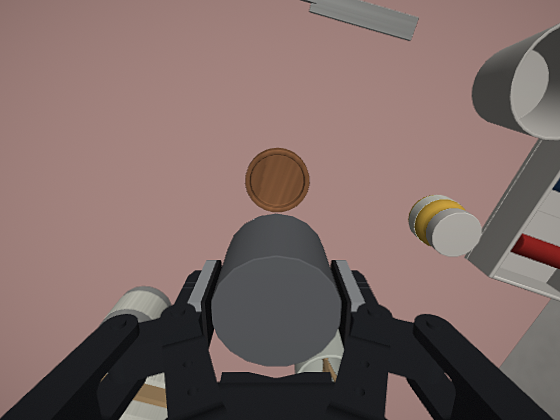

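Emit:
apply_moves:
  moves:
    - [1,2.2,20,0.3,0,0,0]
    - [1,0,45,0,0,0,0]
    - [1,0,45,0,0,0,0]
    - [1,0,45,0,0,0,0]
    - [1,0,25,0,0,0,0]
    - [1,0,10,0,0,0,0]
    - [1,0,5,0,0,0,0]
    - [1,0,3,0,0,0,0]
    - [1,0,0,0,0,0,0]
    - [1,0,0,0,0,0,0]

```text
time: 6.5
tool_pos: [0.5418, -0.1821, 0.0531]
tool_rot: [0.578, -0.578, 0.406, -0.408]
contact_force: [-0.1, -0.2, -1.3]
gripper_width: 0.634
```

Emit:
apply_moves:
  moves:
    - [1,-1.5,3,0,0,0,0]
    - [1,0,2,0,0,0,0]
    - [1,0,1,0,0,0,0]
    - [1,0,1,0,0,0,0]
    - [1,0,0,0,0,0,0]
    - [1,0,0,0,0,0,0]

```text
time: 7.1
tool_pos: [0.54, -0.1802, 0.045]
tool_rot: [-0.578, 0.578, -0.408, 0.407]
contact_force: [-4.4, 0.8, 5.1]
gripper_width: 0.636
```

Emit:
apply_moves:
  moves:
    - [0,0,0,0,0,0,0]
    - [-1,0,0,0,0,0,0]
    - [-1,0,0,0,0,0,0]
    - [-1,0,0,0,0,0,0]
    - [-1,0,0,0,0,0,0]
    - [-1,0,0,0,0,0,0]
    - [-1,0,-20,0,0,0,0]
    - [-1,0,-40,0,0,0,0]
    - [-1,0,-45,0,0,0,0]
    - [-1,0,-45,0,0,0,0]
    - [-1,0,-45,0,0,0,0]
    - [-1,0,0,0,0,0,0]
    - [-1,0,0,0,0,0,0]

```text
time: 8.4
tool_pos: [0.5409, -0.1806, 0.2412]
tool_rot: [0.578, -0.578, 0.406, -0.409]
contact_force: [-1.0, 0.4, -0.7]
gripper_width: 0.997
```

Run:
```python
from h import *
c=manip.calibration("wrist");T=tool_T();W=T@c["T_tool_cam"];print(T.round(3),manip.state()["joint_pos"].round(2),manip.state()["contact_force"])
im=manip.grab_frame("wrist");cv2.imwrite("pics/w3.png",im)
for p in([.5406,-.1805,.058],[.5406,-.1805,.018]):
    print(cv2.projectPoints(np.array([p]),cv2.Rodrigues(W[:3,:3].T)[0],-W[:3,:3].T@W[:3,3],c["mtx"],c["distortion"])[0].round(1))
t=manip.grab_frame("top");cv2.imwrite("pics/both.png",np.hstack([im[80:280,180:380],cv2.resize(t[185:255,215:285],(400,400))[:200] ,cv2.resize(t[185:255,215:285],(200,200))]))
d=np.array([.548,.1205,.25])-T[:3,3];print((T[:3,:3].T@d*1000).round(1))
```

```text
[[ 0.336  0.003  0.942  0.541]
 [-0.942 -0.002  0.336 -0.181]
 [ 0.003 -1.     0.003  0.241]
 [ 0.     0.     0.     1.   ]] [-0.45 -0.07  1.75 -0.    1.46 -0.8 ] [-1.03911585  0.35646266 -0.6845524 ]
[[[276.  188.8]]]
[[[275.9 179.4]]]
[-281.1   -9.2  107.9]
```

View pics/both.png

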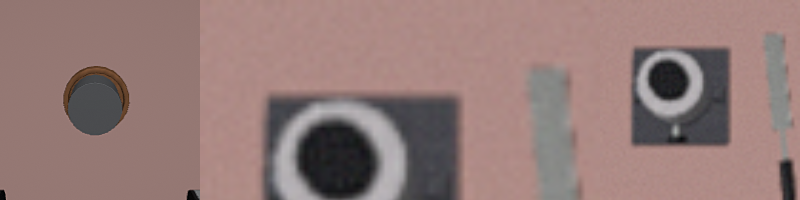

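The cover sits in the holder: its top is at (275.5,187) against an expected (276,189). The black cap is exposed. Moving back to the flask.

Emit:
apply_moves:
  moves:
    - [-1,-20,-9,7.7,0,0,0]
    - [-1,-40,0,15.4,0,0,0]
    - [-1,-40,0,15.4,0,0,0]
    - [-1,-40,0,15.4,0,0,0]
    - [-1,-40,0,15.4,0,0,0]
    - [-1,-40,0,15.4,0,0,0]
    - [-1,-40,0,15.4,0,0,0]
    - [-1,-21,0,8,0,0,0]
    - [-1,0,0,0,0,0,0]
    - [-1,0,0,0,0,0,0]

```text
time: 9.5
tool_pos: [0.5467, 0.1208, 0.2462]
tool_rot: [-0.577, 0.579, -0.408, 0.406]
contact_force: [-0.0, 0.2, 0.1]
gripper_width: 1.001
```

Run:
```python
from h import *
c=manip.calibration("wrist");T=tool_T();W=T@c["T_tool_cam"]
im=manip.grab_frame("wrist");cv2.imwrite("pics/w4.png",im)
def pr(p): return cv2.projectPoints(np.array([p]),cv2.Rodrigues(W[:3,:3].T)[0],-W[:3,:3].T@W[:3,3],c["mtx"],c["distortion"])[0][0,0]
print(T[:3,3],pr([.5485,.121,.169]),pr([.5485,.121,.135]))
u=pr([.5485,.121,.169]).astype(int)
im[u[1],u[0]]=(0,0,255)
cv2.imwrite("pics/w4c.png",cv2.resize(im[120:280,180:380],None,fx=3,fy=3,interpolation=2))
```

```text
[0.54670304 0.12077288 0.24619427] [279.75758073 230.66691915] [279.46756588 213.98542081]
```

View pics/w4c.png

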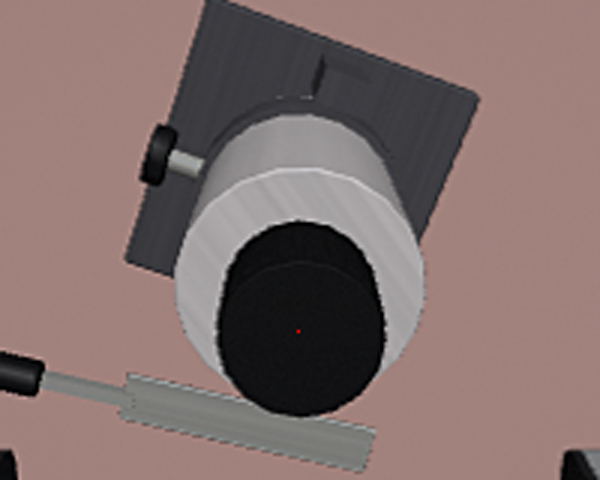

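Emit:
apply_moves:
  moves:
    - [-1,1.2,20,2,0,0,0]
    - [-1,0,40,0,0,0,0]
    - [-1,0,20,0,0,0,0]
    - [-1,0,5,0,0,0,0]
    - [-1,0,0,0,0,0,0]
    - [1,0,0,0,0,0,0]
    - [1,0,0,0,0,0,0]
    - [1,0,0,0,0,0,0]
    - [1,0,0,0,0,0,0]
    - [1,0,0,0,0,0,0]
    - [1,0,0,0,0,0,0]
    - [1,0,0,0,0,0,0]
    - [1,0,0,0,0,0,0]
    - [1,0,0,0,0,0,0]

```text
time: 10.95
tool_pos: [0.5507, 0.1203, 0.1652]
tool_rot: [0.578, -0.578, 0.407, -0.408]
contact_force: [-1.5, -1.3, 5.5]
gripper_width: 0.45
```

Run:
```python
from h import *
s=manip.state();print(s["ft_torque"].round(3),s["contact_force"].round(2),s["joint_pos"].round(3))
```

```text
[-0.175  0.317 -0.019] [-1.51 -1.35  5.48] [ 0.083 -0.026  1.838 -0.     1.327 -0.259]
```

Emit:
apply_moves:
  moves:
    - [1,0,0,0,0,-5,0]
    - [1,0,0,0,0,-5,0]
    - [1,0,0,0,0,-5,0]
    - [1,0,0,0,0,0,0]
    - [1,0,0,0,0,0,0]

```text
time: 11.45
tool_pos: [0.5501, 0.1203, 0.1652]
tool_rot: [0.626, -0.626, 0.328, -0.329]
contact_force: [-4.1, -1.8, 7.4]
gripper_width: 0.447
```

```bash
cat > st.py <<'E'
from h import *
s=manip.state();T=tool_T();print(s["ft_torque"].round(3),s["contact_force"].round(2),s["joint_pos"].round(3),"yaw",np.degrees(np.arctan2(T[1,0],T[0,0])).round(1),s["tool_pos"].round(4),s["gripper_width"])
E
python3 st.py
```

```text
[-0.075  0.664 -0.026] [-4.1  -1.77  7.36] [ 0.083 -0.027  1.839 -0.     1.329 -0.521] yaw -55.4 [0.5501 0.1203 0.1652] 0.4471356684779979
```

Emit:
apply_moves:
  moves:
    - [1,0,0,0,0,-5,0]
    - [1,0,0,0,0,-5,0]
    - [1,0,0,0,0,-5,0]
    - [1,0,0,0,0,0,0]
    - [1,0,0,0,0,0,0]

```text
time: 11.95
tool_pos: [0.5505, 0.1195, 0.1651]
tool_rot: [-0.663, 0.664, -0.244, 0.245]
contact_force: [-2.4, -3.6, 7.0]
gripper_width: 0.444
```

```bash
python3 st.py
```

```text
[-0.648  0.35  -0.359] [-2.37 -3.58  6.96] [ 0.083 -0.026  1.838 -0.002  1.328 -0.782] yaw -40.4 [0.5505 0.1195 0.1651] 0.4442131552023116
```

Emit:
apply_moves:
  moves:
    - [1,0,0,0,0,-4,0]
    - [1,0,0,0,0,-4,0]
    - [1,0,0,0,0,0,0]

```text
time: 12.25
tool_pos: [0.5501, 0.1197, 0.1651]
tool_rot: [-0.679, 0.679, -0.198, 0.198]
contact_force: [-2.6, -2.0, 8.2]
gripper_width: 0.445
```

```bash
python3 st.py
python3 - <<'E'
from h import *
im=manip.grab_frame("wrist");cv2.imwrite("pics/w5.png",im)
E
```

```text
[-0.516  0.683 -0.976] [-2.58 -2.    8.22] [ 8.300e-02 -2.700e-02  1.839e+00 -1.000e-03  1.329e+00 -9.210e-01] yaw -32.5 [0.5501 0.1197 0.1651] 0.44465567428853003
```

Torque climbs to about -1 Nm, which looks like a hard stop this way. Trying the other direction.

Emit:
apply_moves:
  moves:
    - [1,0,0,0,0,6,0]
    - [1,0,0,0,0,6,0]
    - [1,0,0,0,0,6,0]
    - [1,0,0,0,0,6,0]
    - [1,0,0,0,0,6,0]
    - [1,0,0,0,0,6,0]
    - [1,0,0,0,0,6,0]
    - [1,0,0,0,0,6,0]
    - [1,0,0,0,0,0,0]
    - [1,0,0,0,0,0,0]

```text
time: 13.3
tool_pos: [0.5508, 0.1202, 0.165]
tool_rot: [0.541, -0.54, 0.455, -0.457]
contact_force: [-1.2, -1.3, 5.0]
gripper_width: 0.441
```

```bash
python3 st.py
```

```text
[-0.235  0.113  0.01 ] [-1.2  -1.29  5.02] [ 8.300e-02 -2.600e-02  1.838e+00 -1.000e-03  1.327e+00 -8.600e-02] yaw -80.3 [0.5508 0.1202 0.165 ] 0.4406939971977366
```

Emit:
apply_moves:
  moves:
    - [1,0,0,0,0,6,0]
    - [1,0,0,0,0,6,0]
    - [1,0,0,0,0,6,0]
    - [1,0,0,0,0,6,0]
    - [1,0,0,0,0,6,0]
    - [1,0,0,0,0,0,0]

```text
time: 13.9
tool_pos: [0.551, 0.1204, 0.1651]
tool_rot: [-0.405, 0.403, -0.58, 0.581]
contact_force: [-1.6, -0.2, 5.8]
gripper_width: 0.448
```

```bash
python3 st.py
```

```text
[-0.034  0.108 -0.014] [-1.57 -0.23  5.8 ] [ 0.083 -0.026  1.838 -0.     1.326  0.439] yaw -110.4 [0.551  0.1204 0.1651] 0.4481219775584623
```

Emit:
apply_moves:
  moves:
    - [1,0,0,0,0,6,0]
    - [1,0,0,0,0,6,0]
    - [1,0,0,0,0,6,0]
    - [1,0,0,0,0,0,0]
    - [1,0,-2,0,0,0,0]
    - [1,0,-3,0,0,0,0]
    - [1,0,-3,0,0,0,0]
    - [1,0,0,0,0,0,0]

```text
time: 14.7
tool_pos: [0.5504, 0.1201, 0.1713]
tool_rot: [-0.308, 0.308, -0.636, 0.637]
contact_force: [3.5, -1.5, -1.3]
gripper_width: 0.439
```

```bash
python3 st.py
```

```text
[-0.139 -0.739 -0.003] [ 3.49 -1.46 -1.26] [ 8.300e-02 -3.300e-02  1.834e+00 -1.000e-03  1.339e+00  7.520e-01] yaw -128.3 [0.5504 0.1201 0.1713] 0.43882153396383805
```

Emit:
apply_moves:
  moves:
    - [1,0,-8,0,0,0,0]
    - [1,0,-10,0,0,0,0]
    - [1,0,-12,0,0,0,0]
    - [1,0,-15,0,0,0,0]
    - [1,0,-20,0,0,0,0]
    - [1,0,-20,0,0,0,0]
    - [1,0,-15,0,0,0,0]
    - [1,0,0,0,0,0,0]
    - [1,0,0,0,0,0,0]
    - [1,0,0,0,0,0,0]
    - [1,0,0,0,0,0,0]

```text
time: 15.8
tool_pos: [0.5492, 0.1203, 0.2698]
tool_rot: [0.307, -0.309, 0.637, -0.636]
contact_force: [0.5, -0.1, -1.0]
gripper_width: 0.439
```

```bash
python3 st.py
python3 - <<'E'
from h import *
im=manip.grab_frame("wrist");s=manip.grab_frame("scene");t=manip.grab_frame("top")
cv2.imwrite("pics/fin.png",np.hstack([cv2.resize(im,(400,300)),cv2.resize(s[120:270,200:400],(400,300))]))
E
```

```text
[-0.026 -0.053 -0.02 ] [ 0.46 -0.13 -0.96] [ 0.083 -0.106  1.736  0.     1.514  0.753] yaw -128.4 [0.5492 0.1203 0.2698] 0.4390256973535215
```

View pics/fin.png

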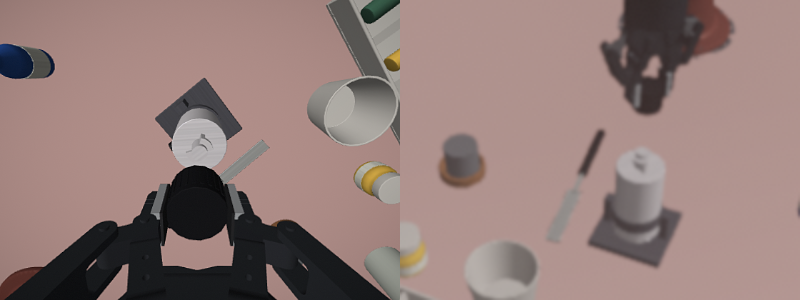

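The left panel shows the cap level between the pads and the bare neck below it. The right panel shows the cover upright in the holder, with the bystanders where they were.

```bash
python3 -c "
from plant import manip
print(manip.job_done())"
```

```text
the job is handed in; nothing more can be done
None
```

The job is handed in at about 16 s of the 67 s allowed: the cover stands in the holder and the gripper is holding the unscrewed cap above the flask. `job_done()` gives no verdict, so I can't confirm how it was judged.

- **Cover:** I lifted it off and set it open side down in the holder. A wrist picture after release put its top within about 2 px (about 1.5 mm) of where a centred, seated cover should be. The last scene view still shows it upright there.
- **Thread:** it is left-hand. Turning counter-clockwise (seen from above) felt free at 15°, but torque rose to about 1 Nm by 38°. That is past the 20° stop, so the pads probably slipped on the cap. Clockwise it turned freely, 96° back from there, and the cap then lifted with no resistance.
- **Cap:** it is level in the gripper, with its underside roughly 10 cm above its seat. The gripper reads 0.44 open, the same as when it first closed on the cap. I had no direct reading of grip force.
- **Bystanders:** none were approached, and none looked moved in the final pictures. I did not measure their positions again.

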